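# Go / no-go check of a reamed bore

### The arm

A 6-joint arm with a two-finger parallel gripper is mounted at the origin on the work surface. World frame = base frame: x ahead of the robot, y to its left, z up, the work surface at z = 0. Lengths are in mm, angles in rad, forces in N, time in s.
With the tool pointing down it reaches from about 350 to 975 mm from the base axis. Payload 4.9 kg.
Tool frame: the origin (TCP) lies midway between the tips of the shut fingers; the grasp point (between the pads) lies 19 mm behind it; z points along the fingers, y is the direction in which the jaws open and shut (so a half turn about z gives the same grasp; the last joint's range is limited). The gripper opens to 85 mm and grips with 20 to 120 N. Pads are 22 mm wide; open, the fingers measure 114 mm over their backs; the gripper's body (76 mm by 85 mm) begins 54 mm behind the grasp point. The pads swing forward as they close: fully open they stand 13 mm farther back than shut.
Start: joints at [-1.329, 0.053, 1.613, -0, 1.476, -0.119], TCP at [220.633, -584.741, 231.304] pointing down, gripper open.
Joint ranges: [-3.01, 3.01], [-1.01, 2.22], [0.06, 2.58], [-1.02, 4.17], [0.09, 2.62], [-3.14, 3.14]. Speed limits (rad/s): [2.57, 2.57, 3.14, 3.14, 3.14, 3.14].

### API

Orientations are given as [roll, pitch, yaw] about the fixed x, y, z axes, in that order (R = Rz(yaw) Ry(pitch) Rx(roll)).
In Python, from station import r gives the robot as it stands.
- The arm moves only by the tool jog_arm, never from a script. Its argument "moves" is text: rows parted by semicolons, each of 7 numbers parted by spaces: the shift along the tool's x, y, z in mm, then the turn, a rotation vector about the tool's x, y, z in degrees, then the finger opening in mm, from 0 to 85.4. In form: dx dy dz ax ay az claw; .... A call has 1 to 8 rows; each row shifts and turns the pose as measured when the row begins, along the tool's axes as they then stand; what a row does not reach is not made up. A row lasts 1/8 s, in which the tool goes at most 62.5 mm and 10.7 degrees, less where a joint would pass 70% of its speed; a pose out of reach is approached as far as the arm can. A call with a gripper value outside its range is refused whole. The fingers move at their own pace and stop on an object; the grip force is fixed at half the most. Time passes only in rows, so rows that do not move let the fingers close. It gives the time, the measured TCP pose, the force and the opening at its end, in the units of the state.
- r.sense(): the state, without advancing time (a new reading comes with each control period).
- r.snapshot(name): name is "scene" or "side" or "wrist"; returns a dict with "image" (420x560x3 uint8, red, green, blue), "depth" (420x560 float32, mm along the optical axis (not along the pixel's ray), 0 where there is no reading), "K" (3x3 intrinsics, pixels), "pose" (4x4, takes a point from camera to world coordinates); the wrist camera has in their place "T_tool_cam" (4x4, takes a point from camera to tool coordinates, whose origin is the TCP and whose axes are the flange's). Camera axes: x right, y down, z forward; pixel columns grow to the right and rows downward; lengths in mm; the calibration is good to about 2 mm. A picture is of the moment at which its call begins: read the wrist's pose just before it.
- r.sign_off(): hands the job in, once; it reports no verdict.
The state is a dict: "t": time; "joints": joint angles; "qd": joint speeds; "joint_efforts": joint torques, N m; "ee_pos": TCP position; "orientation": TCP orientation; "ft_force": force on the tool from outside, world axes, zero at the start; "wrist_torque": the same for the moment, N m; "width": opening from 0.0 (shut) to 1.0 (fully open).
Only numpy, scipy, OpenCV 4.12 (cv2) and the standard library are available. Lean on these libraries where they do the work, as an engineer would, in place of code of your own. Each camera call takes 0.05 s, during which the arm holds its last target. There are 200 camera calls.

### The job

Check the bore of the steel block in the fixture with the double-ended plug gauge: slide the longer, thinner go end fully home until its collar meets the block, draw it out, then press the nose of the short, thick no-go end squarely into the bore's mouth with roughly 10 N for about a second to confirm that it refuses. Then lay the gauge back in its rest and let go. Feel your way in gently, never pushing the gauge against the block with more than 30 N, and leave the other things on the bench alone.

Things in the scene. Friction and masses are not known exactly. Their poses are not given: they have to be found in the camera images.
- gauge_handle (a point): handle middle of the double-ended plug gauge, on its axis: aluminium hexagonal bar 100 mm long, 22 mm across flats, lying level with two flats upright (at its +y and -y sides; grip there). x along the gauge to the go end, z up as it lies. A steel collar at each end, 33 mm diameter, 4 mm thick. Collar outer faces at x = +54 and -54 mm, go tip +88, no-go tip -72 mm. Rigid, 0.2 to 0.4 kg
- go_collar (a point): centre of the outer face of the collar at the go end. From it the go plug runs 34 mm: the longer, thinner end, 24 mm diameter, its end edge chamfered 1.5 mm at 45 degrees, so 21 mm at the tip. Axes as the handle's
- go_tip (a point): centre of the end face of the go plug, axes as the handle's
- nogo_tip (a point): centre of the end face of the no-go plug: the shorter, thicker end, 18 mm long, 29 mm diameter for 12 mm from its collar, then a 6 mm long 45 degree tapered nose down to 17 mm at the tip. When centred, about 4 mm of the nose goes into the bore's mouth, then its taper stops on the bore's edge all round. Axes as the handle's
- vise: fixed clamping fixture, origin under its centre on the table; x along the bore, y from clamp to clamp, z up. Base 70 x 210 x 18 mm; two cream clamp posts (y = -57, +57 mm; 63 mm high) with screws hold a steel block 30 mm thick in x (flat faces at x = -15 and +15 mm), 62 mm wide in y, top about 108 mm up. Both faces are open; either end of the gauge can be tried from either side. The block does not move
- bore (a point): nominal bore centre, 75 mm above the table, midway between the faces, axes as the vise's. The bore, 25.4 mm diameter, sharp edged, runs straight through along x, at the middle of the block's width, 33 mm below its top. The block was clamped by hand anywhere along y: the real bore lies up to 13 mm to either side (y) and up to 1 mm up or down (z) of this point; find it by feel or by sight
- rest_seat (a point): where the handle's middle lies on the fixed rest, 55 mm above the table; x along the lying gauge, z up. Black base 110 x 70 x 10 mm with two V supports at x = -39 and +39 mm (10 mm thick, 46 mm wide, tops 55 mm above the table) that take the hexagon with a corner down; the middle 65 mm of handle is free for fingers. The gauge may lie either way round
- ring_gauge: plain steel ring gauge lying flat, 60 mm outside, 18 mm high; bystander, leave alone; origin under its centre
- pin_stub: steel pin standing upright, 28 mm diameter, 45 mm high; bystander, leave alone; origin under its centre
- oil_jar: amber glass jar with black cap, 56 mm diameter, 85 mm high; bystander, leave alone; origin under its centre
- gauge_case: closed wooden case 100 x 160 x 30 mm; bystander, leave alone; origin under its centre
- caliper: digital caliper lying flat, 200 mm long; bystander, leave alone; origin under the middle of its beam
- square: steel try square lying flat, 100 mm stock and 120 mm blade; bystander, leave alone; origin under the middle of its stock
- swab_pot: open white plastic pot, 60 mm diameter, 45 mm high; bystander, leave alone; origin under its centre
- gauge: the whole plug gauge; its origin and axes are those of its handle's middle (point gauge_handle)
Not all that is in view belongs to the job. Of the things like the vise, leave any that is blue, pink or yellow; of the rest the larger one is meant.

How it is judged (in metres and radians):
On the way, in this order (a step that is already met when the one before it is completed fails the run):
1. the go end is fully in the bore: its collar within 3 mm of the block's face (x of go_collar in the frame of bore between -0.018 and 0.018 m and y of go_collar in the frame of bore between -0.016 and 0.016 m and z of go_collar in the frame of bore between -0.005 and 0.005 m and angle between the x axis of gauge_handle and the x axis of bore, either way round below 0.07 rad), for 0.1 s.
2. the go end is drawn out and the nose of the no-go end is pressed squarely into the bore's mouth, at least 2 mm deep, with 6 to 18 N (x of nogo_tip in the frame of bore between -0.013 and 0.013 m and y of nogo_tip in the frame of bore between -0.016 and 0.016 m and z of nogo_tip in the frame of bore between -0.005 and 0.005 m and angle between the x axis of gauge_handle and the x axis of bore, either way round below 0.1 rad and contact force between gauge and vise between 6 and 18 N), for 0.5 s.
At the end, for the whole second after the job is handed in: the gauge lies still in the V supports of its rest, either way round, its handle's middle within 12 mm of the seat point (13 mm counting height) and its axis within 0.1 rad of the rest's, released (horizontal distance between gauge_handle and rest_seat below 0.012 m and distance between gauge_handle and rest_seat below 0.013 m and angle between the x axis of gauge_handle and the x axis of rest_seat, either way round below 0.1 rad and linear speed of gauge below 0.02 m/s and contact force between the fingers and gauge below 0.1 N); the robot touches nothing.
It fails at once if the gauge is pushed against the block or fixture with more than 30 N (contact force between gauge and vise above 30 N).
It fails at once if the robot pushes on the fixture or block (contact force between the arm and vise above 8 N).
It fails at once if a bystander is disturbed: moved more than 30 mm (distance of any of ring_gauge, pin_stub, oil_jar, gauge_case, caliper, square, swab_pot from where it was at the start of the episode above 0.03 m).
It also fails if it takes over 72 s, if anything falls off the work surface, if the arm or the gripper's body presses on something with over 40 N, if the wrist force passes 120 N, or if a joint passes its speed limit or range.

## Working session

There is one attempt and no reset: what is moved stays moved. The work goes in short steps, Python scripts to look and compute and a tool call to move; the robot and the scene stay as the last step left them, time stands still between calls to the robot, and variables do not carry over. Pictures are saved under pics/ and viewed, about 8 in all and at most 12, crops included, and the job is handed in when it is done.

Besides the shell and the picture viewer there is one more tool, called after "Emit:" as name(argument=value, ...) on one line, values as JSON. jog_arm: Moves the arm, as the interface text tells. Its arguments: {"type":"object","properties":{"moves":{"type":"string"}},"required":["moves"]}

```bash
mkdir -p pics; ls; cat > h.py <<'E'
import numpy as np,cv2
from station import r
def snap(n,f):
    s=r.sense(); d=r.snapshot(n); cv2.imwrite(f'pics/{f}.png',d['image'][:,:,::-1]); np.savez(f'pics/{f}.npz',**{k:v for k,v in d.items()},ee=s['ee_pos'],ori=s['orientation']); return d
E
python3 - <<'E'
from h import *
for n in('scene','side'):
    d=snap(n,n+'0'); print(n,d['K'].tolist(),d['pose'].round(3).tolist())
print(r.sense())
a=cv2.imread('pics/scene0.png');b=cv2.imread('pics/side0.png')
E
```

```text
pics
scene [[418.6549958000817, 0.0, 280.40663028825185], [0.0, 418.6549958000817, 212.54370188160314], [0.0, 0.0, 1.0]] [[0.274, 0.675, -0.685, 1435.729], [0.962, -0.197, 0.191, -257.448], [-0.006, -0.711, -0.703, 1014.918], [0.0, 0.0, 0.0, 1.0]]
side [[387.56244777683975, 0.0, 275.4164158347635], [0.0, 387.56244777683975, 211.48143289149425], [0.0, 0.0, 1.0]] [[-0.794, -0.328, 0.512, -51.077], [-0.608, 0.441, -0.66, 696.535], [-0.009, -0.835, -0.55, 654.697], [0.0, 0.0, 0.0, 1.0]]
{'t': 0.1, 'joints': array([-1.32898266e+00,  5.33278938e-02,  1.61418632e+00, -1.83122394e-05,
        1.47602180e+00, -1.18980327e-01]), 'qd': array([ 0.00120194, -0.00205307, -0.0028987 ,  0.00021937, -0.00065205,
        0.00046328]), 'joint_efforts': array([ 6.10721713e-05, -3.94901133e+01, -3.71364319e+01, -1.06621492e-04,
        3.87253094e-03,  2.59578918e-06]), 'ee_pos': array([ 220.50222381, -584.18766465,  230.14530053]), 'orientation': array([-3.13966087e+00, -2.12578467e-04,  3.60795536e-01]), 'ft_force': array([0.09471421, 0.23469711, 1.32724388]), 'wrist_torque': array([0.00478639, 0.00439288, 0.04455683]), 'width': 0.998607743166853}
```

View pics/scene0.png

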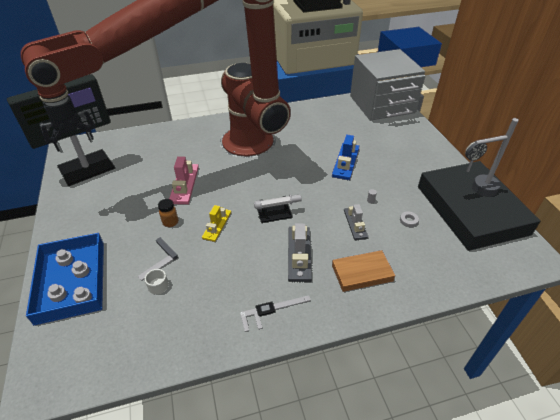

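View pics/side0.png

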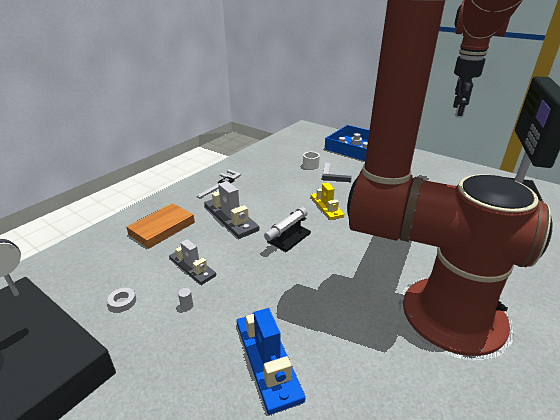

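The scene picture shows the larger dark-grey vise at about (299,250), with the small grey one at (356,222) a decoy along with the blue, pink and yellow ones. The gauge lies in its black rest at about (276,206). In the side view these are at (230,208) and (288,230).

```bash
cat >> h.py <<'E'
def cloud(d,box=None):
    v,u=np.mgrid[:420,:560]; z=d['depth']; K=d['K']
    P=np.stack([(u-K[0,2])/K[0,0]*z,(v-K[1,2])/K[1,1]*z,z],-1)
    T=d['pose']; return P@T[:3,:3].T+T[:3,3]
E
python3 - <<'E'
from h import *
def rect(p): 
    (c,s,a)=cv2.minAreaRect(p.astype(np.float32)); return np.round(c,1),np.round(s,1),round(a,1)
for n,gb,vb in(('scene',(245,185,310,225),(280,215,320,285)),('side',(255,200,315,255),(200,170,262,240))):
    d=dict(np.load(f'pics/{n}0.npz')); W=cloud(d)
    for nm,b,lo,hi in(('table',(gb[0],gb[1],gb[0]+6,gb[1]+6),-50,50),('gauge',gb,58,90),('rest',gb,6,90),('visebase',vb,10,26),('viseall',vb,8,130),('block',vb,90,125),('posts',vb,50,72)):
        p=W[b[1]:b[3],b[0]:b[2]].reshape(-1,3); p=p[(p[:,2]>lo)&(p[:,2]<hi)]
        if len(p)<5: print(n,nm,len(p));continue
        print(n,nm,len(p),'mean',p.mean(0).round(1),'z',np.percentile(p[:,2],[2,50,98]).round(1),*rect(p[:,:2]))
        if nm in('gauge','block'):
            q=p[:,:2]-p[:,:2].mean(0); U=np.linalg.svd(q,full_matrices=False)[2][0]; t=q@U
            print('  axis deg',np.degrees(np.arctan2(U[1],U[0])).round(1),'ext',t.min().round(1),t.max().round(1))
a=cv2.imread('pics/scene0.png')[170:300,230:340];b=cv2.imread('pics/side0.png')[160:270,190:320]
a=cv2.resize(a,(400,473),interpolation=2);b=cv2.resize(b,(400,338),interpolation=2)
o=np.zeros((473,800,3),np.uint8);o[:,:400]=a;o[:338,400:]=b;cv2.imwrite('pics/crop0.png',o)
E
```

```text
scene table 36 mean [290.6 -62.3   2.4] z [-2.8  2.7  6.3] [289.  -61.9] [18.6 38.8] 78.0
scene gauge 289 mean [453.2   4.6  65.4] z [58.3 65.5 72.8] [456.7   7.3] [159.8  46.3] 81.8
  axis deg -92.4 ext -83.5 77.0
scene rest 862 mean [452.4   0.7  34.2] z [ 6.5 15.1 71.8] [406.8  13.3] [218.2 199.7] 74.2
scene visebase 706 mean [667.4  12.4  18.9] z [11.4 19.1 24.7] [616.1  27.7] [ 89.8 279.7] 79.4
scene viseall 1314 mean [667.6  12.8  43.8] z [ 10.9  22.3 112. ] [614.5  28. ] [ 90.2 283. ] 79.5
scene block 210 mean [652.4  19.9 107.7] z [ 91.7 109.4 113.6] [646.4  22.2] [29.6 62.9] 72.9
  axis deg -15.0 ext -37.8 25.4
scene posts 229 mean [680.1  10.3  61.2] z [50.7 62.5 70.5] [650.6  20. ] [ 44.1 141.3] 73.0
side table 36 mean [634.5 -94.7   1.6] z [-0.9  1.8  3.6] [634.3 -94.4] [16.1 34.8] 39.4
side gauge 366 mean [444.8  13.   65.4] z [58.7 65.7 71.8] [447.4   8.5] [156.8  31.6] 88.1
  axis deg 87.4 ext -82.7 74.0
side rest 1095 mean [443.1   6.5  36.3] z [ 7.9 28.6 70.1] [458.4  -0. ] [147.4 128.2] 53.5
side visebase 646 mean [634.9  27.9  18. ] z [10.2 18.9 25.2] [712.2 -27.7] [133.4 388.9] 53.5
side viseall 1627 mean [640.1  23.5  44.5] z [  8.6  31.6 110.4] [720.3 -34.9] [149.1 409.3] 50.6
side block 229 mean [637.8  25.9 104.8] z [ 91.4 108.1 111.4] [644.2  20.8] [31.8 66.5] 72.6
  axis deg 168.1 ext -41.7 26.2
side posts 326 mean [624.   33.7  60.6] z [50.8 61.7 70.6] [640.7  25.5] [ 45.9 145.7] 76.0
```

View pics/crop0.png

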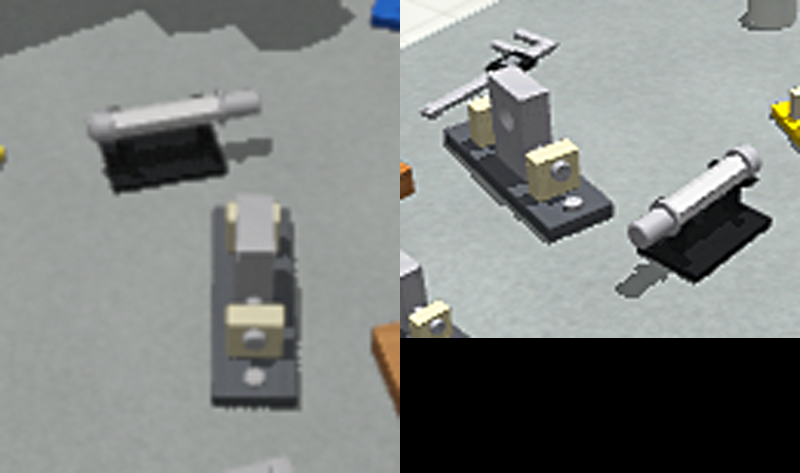

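The crop shows the gauge with its longer go end towards +y and its no-go end towards -y. It also shows the bore in the block's +y-side face. Block top fits: 30 x 63 mm at z≈108, centre (645,21), bore axis ≈73° from world x. The gauge axis is ≈90°, handle middle ≈(450,0). These match the given sizes. Next I'll hover over the gauge for a wrist view.

```bash
cat >> h.py <<'E'
from scipy.spatial.transform import Rotation as Ro
def plan(pos,yaw,n,maxmm=55,s=None):
    """rows to reach TCP pos, tool down, tool-x at yaw(deg); prints tool-axis increments"""
    s=s or r.sense(); p=np.array(s['ee_pos']); R0=Ro.from_euler('xyz',s['orientation'])
    R1=Ro.from_euler('xyz',[np.pi,0,np.radians(yaw)]); rv=(R0.inv()*R1).as_rotvec()
    d=(np.array(pos)-p); print('from',p.round(1),'d',d.round(1),'rv',np.degrees(rv).round(2))
    R=R0
    for i in range(n):
        a=R.inv().apply(d/n); print('  ',a.round(1),np.degrees(rv/n).round(2)); R=R*Ro.from_rotvec(rv/n)
E
python3 -c "
from h import *
plan([450,0,220],90,13)"
```

```text
from [ 220.5 -584.2  230.1] d [229.5 584.2 -10.1] rv [ -0.09  -0.08 -69.33]
   [ 32.4 -35.8   0.9] [-0.01 -0.01 -5.33]
   [ 35.6 -32.6   0.8] [-0.01 -0.01 -5.33]
   [ 38.4 -29.2   0.8] [-0.01 -0.01 -5.33]
   [ 41.  -25.5   0.8] [-0.01 -0.01 -5.33]
   [ 43.2 -21.6   0.8] [-0.01 -0.01 -5.33]
   [ 45.  -17.5   0.8] [-0.01 -0.01 -5.33]
   [ 46.4 -13.2   0.8] [-0.01 -0.01 -5.33]
   [47.5 -8.8  0.8] [-0.01 -0.01 -5.33]
   [48.1 -4.4  0.8] [-0.01 -0.01 -5.33]
   [48.3  0.1  0.8] [-0.01 -0.01 -5.33]
   [48.1  4.6  0.8] [-0.01 -0.01 -5.33]
   [47.4  9.   0.8] [-0.01 -0.01 -5.33]
   [46.4 13.4  0.8] [-0.01 -0.01 -5.33]
```

Emit:
jog_arm(moves="32 -36 1 0 0 -5.3 85; 35 -32 1 0 0 -5.3 85; 38 -29 1 0 0 -5.3 85; 41 -25 1 0 0 -5.3 85; 43 -21 1 0 0 -5.3 85; 45 -17 1 0 0 -5.3 85; 46 -13 1 0 0 -5.3 85; 47 -9 1 0 0 -5.3 85")

```text
t: 1.1
ee_pos: [359.9, -216.8, 218.5]
orientation: [-3.136, -0.006, 1.119]
ft_force: [-0.2, -0.0, -0.3]
width: 0.994
```

```bash
python3 -c "
from h import *
plan([450,0,220],90,7)"
```

```text
from [ 359.9 -216.8  218.5] d [ 90.1 216.8   1.5] rv [ -0.24  -0.44 -25.91]
   [33.5 -2.   0. ] [-0.03 -0.06 -3.7 ]
   [33.5  0.2 -0. ] [-0.03 -0.06 -3.7 ]
   [33.5  2.4 -0.1] [-0.03 -0.06 -3.7 ]
   [33.2  4.5 -0.1] [-0.03 -0.06 -3.7 ]
   [32.9  6.7 -0.1] [-0.03 -0.06 -3.7 ]
   [32.4  8.8 -0.2] [-0.03 -0.06 -3.7 ]
   [31.7 10.8 -0.2] [-0.03 -0.06 -3.7 ]
```

Emit:
jog_arm(moves="33 -2 0 0 0 -3.7 85; 33 0 0 0 0 -3.7 85; 33 2 0 0 0 -3.7 85; 33 5 0 0 0 -3.7 85; 33 7 0 0 0 -3.7 85; 33 9 0 0 0 -3.7 85; 32 11 0 0 -0.5 -3.7 85; 0 0 0 0 0 0 85")

```text
t: 2.1
ee_pos: [448.5, 11.2, 216.5]
orientation: [-3.135, -0.001, 1.591]
ft_force: [-0.5, -0.1, 0.2]
width: 0.995
```

```bash
python3 -c "
from h import *
d=snap('wrist','w1'); print(d['K'].tolist(),d['T_tool_cam'].round(3).tolist()); plan([450,0,220],90,1)"
```

```text
[[344.32736668199254, 0.0, 282.3368765084516], [0.0, 344.32736668199254, 212.2136375395861], [0.0, 0.0, 1.0]] [[0.0, -0.96, -0.279, 71.069], [1.0, -0.0, 0.0, 0.142], [-0.0, -0.279, 0.96, -143.344], [0.0, 0.0, 0.0, 1.0]]
from [448.2  10.4 216.4] d [  1.8 -10.4   3.6] rv [-0.38 -0.02  1.08]
   [-10.4   1.6  -3.6] [-0.38 -0.02  1.08]
```

View pics/w1.png

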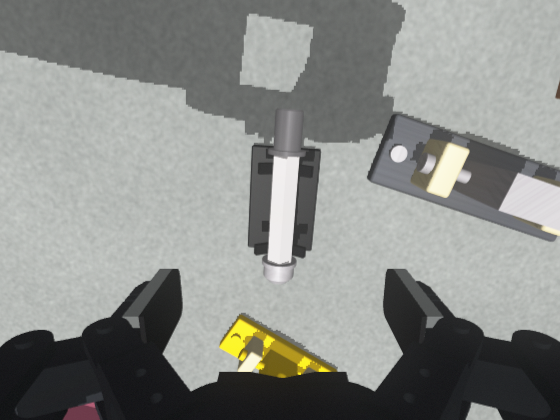

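The wrist view shows the gauge with its go tip near (289,110), go collar (287,152), no-go collar (279,262) and no-go tip (278,282). The rest is below it, and the vise sits at the right with the block at (535,200).

```bash
cat >> h.py <<'E'
def wpose(d):
    T=np.eye(4);T[:3,:3]=Ro.from_euler('xyz',d['ori']).as_matrix();T[:3,3]=d['ee'];return T@d['T_tool_cam']
def ray(d,uv,z):
    T=wpose(d) if 'T_tool_cam' in d else d['pose']
    v=T[:3,:3]@np.linalg.solve(d['K'],[uv[0],uv[1],1]); return T[:3,3]+v*(z-T[2,3])/v[2]
E
python3 - <<'E'
from h import *
d=dict(np.load('pics/w1.npz')); d['pose']=wpose(d); W=cloud(d)
p=W[100:295,245:325].reshape(-1,3); g=p[(p[:,2]>57)&(p[:,2]<85)]
print(len(g),'zmed',np.percentile(g[:,2],[5,50,95]).round(1))
im=d['image'].astype(int)
for y in np.arange(-75,100,6):
    q=g[(g[:,1]>=y)&(g[:,1]<y+6)]
    if len(q)>3: print(y+3,len(q),'x',q[:,0].min().round(1),q[:,0].max().round(1),'mid',((q[:,0].min()+q[:,0].max())/2).round(1),'zmax',np.percentile(q[:,2],95).round(1))
print('y ext',np.percentile(g[:,1],[.5,99.5]))
# rays
for nm,uv,z in(('gotip',(289,110),60),('gocollar',(287,152),60),('nogocol',(279,262),65),('nogotip',(278,282),60)): print(nm,ray(d,uv,z).round(1))
b=W[:, 380:].reshape(-1,3); b=b[(b[:,2]>95)&(b[:,2]<125)]; print('block',cv2.minAreaRect(b[:,:2].astype(np.float32)),np.median(b[:,2]))
b=W[:, 360:].reshape(-1,3); b=b[(b[:,2]>14)&(b[:,2]<22)]; print('base',cv2.minAreaRect(b[:,:2].astype(np.float32)))
b=W[130:260, 240:330].reshape(-1,3); b=b[(b[:,2]>6)&(b[:,2]<14)]; print('restbase',cv2.minAreaRect(b[:,:2].astype(np.float32)))
t=W[320:340,200:215].reshape(-1,3);print('table',np.median(W[60:100,100:160,2]))
E
```

```text
4571 zmed [61.8 66.  70.3]
-72 38 x 436.8 456.7 mid 446.7 zmax 68.8
-66 167 x 431.8 459.6 mid 445.7 zmax 70.9
-60 148 x 431.7 460.1 mid 445.9 zmax 70.8
-54 269 x 429.6 462.1 mid 445.9 zmax 72.4
-48 145 x 435.5 457.1 mid 446.3 zmax 68.4
-42 139 x 435.4 456.9 mid 446.2 zmax 68.4
-36 142 x 436.3 457.7 mid 447.0 zmax 68.6
-30 151 x 436.3 457.5 mid 446.9 zmax 68.6
-24 148 x 436.2 458.3 mid 447.3 zmax 68.5
-18 148 x 437.0 458.2 mid 447.6 zmax 68.5
-12 162 x 437.0 458.8 mid 447.9 zmax 68.6
-6 153 x 437.0 458.7 mid 447.8 zmax 68.4
0 155 x 437.7 459.3 mid 448.5 zmax 68.4
6 164 x 437.7 459.2 mid 448.5 zmax 68.7
12 167 x 438.5 459.9 mid 449.2 zmax 68.1
18 166 x 438.5 459.7 mid 449.1 zmax 68.4
24 168 x 438.4 460.4 mid 449.4 zmax 68.5
30 172 x 439.2 471.8 mid 455.5 zmax 68.7
36 182 x 427.5 460.9 mid 444.2 zmax 68.3
42 179 x 439.9 461.4 mid 450.6 zmax 68.3
48 229 x 434.5 466.6 mid 450.5 zmax 72.7
54 217 x 434.5 462.2 mid 448.3 zmax 69.3
60 200 x 439.5 462.9 mid 451.2 zmax 68.4
66 199 x 440.3 463.3 mid 451.8 zmax 68.5
72 210 x 440.2 463.2 mid 451.7 zmax 68.3
78 209 x 440.2 463.9 mid 452.0 zmax 68.1
84 144 x 440.9 463.7 mid 452.3 zmax 67.9
y ext [-70.79222374  84.30525883]
gotip [451.8  84.2  60. ]
gocollar [451.   49.4  60. ]
nogocol [445.9 -51.6  65. ]
nogotip [445.3 -74.9  60. ]
block ((638.903076171875, 22.05396270751953), (29.966686248779297, 53.068912506103516), 72.9161376953125) 109.17683790702395
base ((644.727783203125, 20.070358276367188), (70.17521667480469, 210.23794555664062), 72.97854614257812)
restbase ((448.20501708984375, -5.5547943115234375), (108.92842102050781, 70.21916198730469), 87.44416809082031)
table 0.7506991157191578
```

```bash
python3 -c "
from h import *
plan([448.1,-3,37],87.6,5)"
```

```text
from [448.2  10.4 216.4] d [-1.000e-01 -1.340e+01 -1.794e+02] rv [-0.38 -0.02  3.48]
   [-2.7  0.2 35.9] [-0.08 -0.    0.7 ]
   [-2.7  0.2 35.9] [-0.08 -0.    0.7 ]
   [-2.7  0.1 35.9] [-0.08 -0.    0.7 ]
   [-2.7  0.1 35.9] [-0.08 -0.    0.7 ]
   [-2.7  0.1 35.9] [-0.08 -0.    0.7 ]
```

Emit:
jog_arm(moves="-3.3 0 36 -0.1 0 0.9 85; -3.3 0 36 -0.1 0 0.9 85; -3.3 0 36 -0.1 0 0.9 85; -3.3 0 36 -0.1 0 0.9 85; 0 0 26 0 0 0 85; 0 0 0 0 0 0 85")

```text
t: 2.9
ee_pos: [445.9, -9.3, 42.0]
orientation: [3.14, 0.002, 1.514]
ft_force: [0.0, -0.1, 0.2]
width: 0.997
```

```bash
python3 -c "
from h import *
plan([448.1,-3,36.5],87.6,1)"
```

```text
from [445.9  -9.3  42. ] d [ 2.2  6.3 -5.5] rv [ 0.08  0.12 -0.87]
   [6.4 1.8 5.5] [ 0.08  0.12 -0.87]
```

Emit:
jog_arm(moves="6.4 1.8 5.5 0 0 -0.9 85; 0 0 0 0 0 0 85")

```text
t: 3.15
ee_pos: [449.5, -3.7, 38.3]
orientation: [3.137, 0.003, 1.529]
ft_force: [-0.2, -0.6, -0.2]
width: 0.992
```

```bash
python3 -c "
from h import *
plan([448.1,-3,36.5],87.6,1)"
```

```text
from [449.5  -3.7  38.3] d [-1.4  0.7 -1.8] rv [ 0.27  0.15 -0.01]
   [ 0.7 -1.5  1.8] [ 0.27  0.15 -0.01]
```

Emit:
jog_arm(moves="0.7 -1.5 2 0.3 0.2 0 85; 0 0 0 0 0 0 22; 0 0 0 0 0 0 22; 0 0 0 0 0 0 15; 0 0 0 0 0 0 15; 0 0 0 0 0 0 15")

```text
t: 3.9
ee_pos: [447.8, -2.9, 38.9]
orientation: [-3.139, -0.0, 1.53]
ft_force: [1.3, -0.6, -2.6]
width: 0.246
```

```bash
python3 -c "
from h import *
plan([448.1,-3,36.5],87.6,1);print(r.sense())"
```

```text
from [447.8  -2.9  38.9] d [ 0.3 -0.1 -2.4] rv [-0.17 -0.02  0.04]
   [-0.1  0.3  2.4] [-0.17 -0.02  0.04]
{'t': 3.9, 'joints': array([-1.72947907e-01, -1.72189979e-01,  2.16990758e+00, -1.12500002e-04,
        1.14677079e+00, -1.31682026e-01]), 'qd': array([ 0.00073088,  0.00023395,  0.00136297, -0.00174189,  0.01178001,
        0.00089073]), 'joint_efforts': array([  0.11469205, -24.83349502, -31.76903486,  -0.05475454,
         0.51967213,  -0.05065015]), 'ee_pos': array([447.83801406,  -2.9396232 ,  38.94356901]), 'orientation': array([-3.13870853e+00, -2.78699992e-04,  1.52957648e+00]), 'ft_force': array([ 1.2887959 , -0.59179594, -2.57831807]), 'wrist_torque': array([-0.04530325, -0.24486506, -0.06605966]), 'width': 0.24604223133876782}
```

```bash
python3 - <<'E'
from h import *
d=dict(np.load('pics/scene0.npz')); W=cloud(d)
b=np.array([np.cos(np.radians(73)),np.sin(np.radians(73))]); n=np.array([-b[1],b[0]]);V=np.array([644.7,20.1])
q=W.reshape(-1,3); q=q[(q[:,2]>8)&(q[:,2]<200)]; X=(q[:,:2]-V)@b;Y=(q[:,:2]-V)@n
H,_,_=np.histogram2d(X,Y,bins=[np.arange(-300,301,30),np.arange(-150,151,30)])
Z=np.zeros_like(H)
for x,y,z in zip(X,Y,q[:,2]):
    i,j=int((x+300)//30),int((y+150)//30)
    if 0<=i<20 and 0<=j<10: Z[i,j]=max(Z[i,j],z)
for i in range(20): print(-300+30*i,Z[i].astype(int))
plan([448,-3,160],87.6,3)
E
```

```text
-300 [ 0  0  0  0  0  0 22 48 77 78]
-270 [ 0  0  0  0  0  0 16 46 76 77]
-240 [ 0  0  0  0  0  0  0  0  0 10]
-210 [0 0 0 0 0 0 0 0 0 0]
-180 [0 0 0 0 0 0 0 0 0 0]
-150 [ 0  0  0  8  0  0  0  0  0 15]
-120 [ 0  0  0  0  0  0  0  0  0 61]
-90 [ 0  0  0  0  0  0  0  0  8 13]
-60 [ 0 19 22 21 23 19 17 20  0 17]
-30 [  0  26  69 114 114 113 108  67  19   0]
0 [  0  27  67 113 113 113 108  66  17   0]
30 [ 0 21 23 22 20 22 24 21 22  0]
60 [0 0 0 0 0 0 0 0 0 0]
90 [ 0 35 35 37  0  8  0  0  0  0]
120 [35 37 36 36 29  0  0  0  0  0]
150 [34 37 36 36 35  0  0 19 17 76]
180 [35 38 36 34 34  0  0 45 78 77]
210 [ 0 35 37 37 35  0  8 41 45 17]
240 [ 0 34 36 36 33  0  0  0  0  0]
270 [ 0 37 33  8  0  0  8  0  8  9]
from [447.8  -2.9  38.9] d [ 2.000e-01 -1.000e-01  1.211e+02] rv [-0.17 -0.02  0.04]
   [ -0.   -0.1 -40.4] [-0.06 -0.01  0.01]
   [ -0.   -0.  -40.4] [-0.06 -0.01  0.01]
   [ -0.    0.  -40.4] [-0.06 -0.01  0.01]
```

Emit:
jog_arm(moves="0 0 -15 0 0 0 15; 0 0 -40 0 0 0 15; 0 0 -45 0 0 0 15; 0 0 -20 0 0 0 15; 0 0 0 0 0 0 15; 0 0 0 0 0 0 15")

```text
t: 4.65
ee_pos: [445.8, -2.5, 161.6]
orientation: [-3.135, -0.001, 1.53]
ft_force: [0.2, 0.4, -3.7]
width: 0.247
```

```bash
python3 - <<'E'
from h import *
s=r.sense(); print(s['ee_pos'],s['orientation'],s['ft_force'],s['wrist_torque'],s['width'])
d=snap('wrist','w2'); d=dict(np.load('pics/w2.npz'))
# cloud in tool frame
d['pose']=d['T_tool_cam']; T=cloud(d).reshape(-1,3)
g=T[(abs(T[:,1])<18)&(T[:,2]<3)&(T[:,2]>-45)&(abs(T[:,0])<110)]
for x in np.arange(-80,100,4):
    q=g[(g[:,0]>=x)&(g[:,0]<x+4)]
    if len(q)>4: print(x+2,len(q),'y',q[:,1].min().round(1),q[:,1].max().round(1),'ztop',np.percentile(q[:,2],5).round(1))
E
```

```text
[445.78750438  -2.4981698  161.55042991] [-3.13465571e+00 -1.00657334e-03  1.52981146e+00] [ 0.17144508  0.44129865 -3.71679982] [-0.04366597 -0.04337255 -0.00772411] 0.24706465666859587
-34 72 y -11.0 10.9 ztop -26.3
-30 396 y -10.9 11.0 ztop -29.3
-26 438 y -10.8 10.8 ztop -29.4
-22 448 y -10.7 11.2 ztop -29.5
-18 457 y -10.6 11.1 ztop -29.4
-14 474 y -10.5 11.0 ztop -29.5
-10 592 y -12.3 12.6 ztop -38.3
-6 644 y -11.9 12.4 ztop -39.9
-2 690 y -12.0 12.5 ztop -39.8
2 718 y -11.9 12.4 ztop -40.7
6 764 y -18.0 13.2 ztop -41.1
10 2037 y -17.1 17.6 ztop -38.6
14 676 y -17.8 17.9 ztop -44.1
18 582 y -10.6 11.1 ztop -29.5
22 580 y -10.5 11.4 ztop -29.5
26 610 y -10.8 11.2 ztop -29.5
30 628 y -10.8 11.2 ztop -29.4
34 636 y -10.6 11.4 ztop -29.3
38 673 y -10.5 11.4 ztop -29.5
42 662 y -10.5 11.3 ztop -29.4
46 699 y -10.7 11.1 ztop -29.5
50 664 y -15.8 16.0 ztop -33.4
54 1261 y -15.9 16.8 ztop -33.5
58 788 y -11.6 12.4 ztop -29.1
62 823 y -11.4 12.1 ztop -29.2
66 836 y -11.2 11.9 ztop -29.1
70 825 y -11.1 12.4 ztop -29.3
74 916 y -11.5 12.1 ztop -29.2
78 907 y -11.3 12.0 ztop -29.3
82 949 y -11.1 12.4 ztop -29.3
86 897 y -11.0 12.2 ztop -29.2
90 92 y -9.4 10.7 ztop -27.7
```

View pics/w2.png

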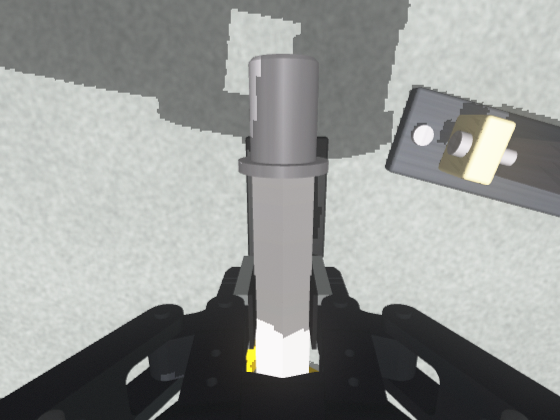

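The wrist view shows the gauge held straight, with its go plug at (284,110) and collar at (284,167). In the tool frame its axis is at y≈0.35 and z≈-16.9, with the handle middle at x≈+1.5. Next I'll move to the -x side of the vise.

```bash
python3 -c "
from h import *
plan([604.7,-110.4,150],73,6)"
```

```text
from [445.8  -2.5 161.4] d [ 158.9 -107.9  -11.4] rv [-4.200e-01 -1.000e-02  1.465e+01]
   [-16.9  27.2   1.7] [-0.07 -0.    2.44]
   [-15.7  27.9   1.7] [-0.07 -0.    2.44]
   [-14.5  28.5   1.8] [-0.07 -0.    2.44]
   [-13.3  29.1   1.8] [-0.07 -0.    2.44]
   [-12.   29.7   1.8] [-0.07 -0.    2.44]
   [-10.8  30.2   1.9] [-0.07 -0.    2.44]
```

Emit:
jog_arm(moves="-17 27 1 0 0 2.4 15; -16 28 1 0 0 2.4 15; -14 28 1 0 0 2.4 15; -13 29 1 0 0 2.4 15; -12 30 1 0 0 2.4 15; -11 30 1 0 0 2.4 15; 0 0 0 0 0 0 15")

```text
t: 5.58
ee_pos: [602.0, -111.7, 138.4]
orientation: [-3.113, 0.001, 1.271]
ft_force: [0.7, 0.2, -2.9]
width: 0.247
```

```bash
python3 - <<'E'
from h import *
snap('wrist','w3'); d=dict(np.load('pics/w3.npz')); d['pose']=wpose(d); W=cloud(d).reshape(-1,3)
b=W[(W[:,2]>104)&(W[:,2]<113)&(np.hypot(W[:,0]-645,W[:,1]-20)<60)]; print(len(b),cv2.minAreaRect(b[:,:2].astype(np.float32)),np.median(b[:,2]))
bs=W[(W[:,2]>14)&(W[:,2]<22)&(np.hypot(W[:,0]-645,W[:,1]-20)<125)]; print('base',cv2.minAreaRect(bs[:,:2].astype(np.float32)))
u=np.array([np.cos(np.radians(73)),np.sin(np.radians(73))]);n=np.array([-u[1],u[0]]);V=np.array([644.7,20.1])
q=(b[:,:2]-V); print('block Y',np.percentile(q@n,[.5,99.5]),'X',np.percentile(q@u,[.5,99.5]))
plan([604.7,-110.4,60],73,3); print(r.sense()['ft_force'])
E
```

```text
0 ((0.0, 0.0), (0.0, 0.0), 0.0) nan
base ((640.5772094726562, 5.4625244140625), (41.463035583496094, 209.9509735107422), 72.45574188232422)
  return _methods._mean(a, axis=axis, dtype=dtype,
  ret = ret.dtype.type(ret / rcount)
Traceback (most recent call last):
IndexError: index -1 is out of bounds for axis 0 with size 0
```

View pics/w3.png

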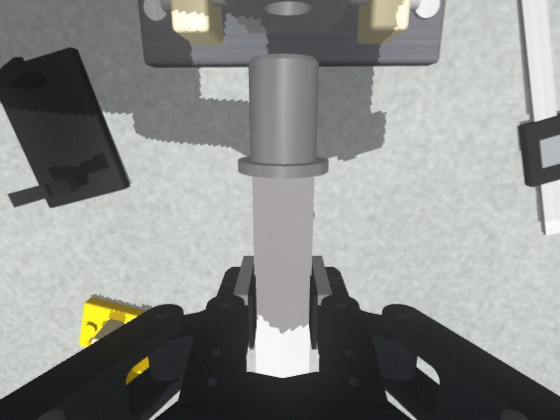

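The view shows the block's near face at the top, with the bore's lower rim around (288,8). The gauge is aligned with it and the base edge is square to the gauge.

```bash
python3 - <<'E'
from h import *
d=dict(np.load('pics/w3.npz')); d['pose']=wpose(d); W=cloud(d)[:120]
u=np.array([np.cos(np.radians(73)),np.sin(np.radians(73))]);n=np.array([-u[1],u[0]]);V=np.array([644.7,20.1])
X=(W[...,:2]-V)@u;Y=(W[...,:2]-V)@n;Z=W[...,2]
m=(X>-20)&(X<-11)&(Z>24)&(abs(Y)<45)
print(m.sum(),'X',np.median(X[m]))
for z in range(24,100,4):
    k=m&(Z>=z)&(Z<z+4)
    if k.sum(): print(z,k.sum(),Y[k].min().round(1),Y[k].max().round(1))
for v in range(0,22,2):
    row=slice(222,355); print(v,'gap',[(u0+222,round(X[v,u0+222],0),round(Y[v,u0+222],0),round(Z[v,u0+222],0)) for u0 in range(0,130,10)])
h=(Z>55)&(X>-10)&(X<16)&(abs(Y)<25); print('in hole',h.sum(),Y[h].min() if h.any() else 0,Y[h].max() if h.any() else 0)
b0=m&(Z<60)
q=np.c_[X[m],Y[m]]; print('face slope',np.polyfit(q[:,1],q[:,0],1))
plan([604.7,-110.4,60],73,3)
E
```

```text
3220 X -14.835950919560712
24 120 -27.5 28.2
28 111 -27.6 28.1
32 125 -27.3 28.3
36 139 -27.6 27.9
40 142 -29.3 29.6
44 159 -30.6 31.0
48 162 -30.4 30.7
52 183 -30.6 31.1
56 204 -30.7 31.4
60 270 -30.3 30.8
64 362 -30.6 31.2
68 219 -30.6 31.0
72 165 -30.5 31.2
76 153 -30.7 31.4
80 173 -30.8 31.2
84 233 -30.7 31.1
88 273 -30.5 31.3
92 27 -4.4 30.6
0 gap [(222, np.float64(-4.0), np.float64(40.0), np.float64(53.0)), (232, np.float64(-15.0), np.float64(27.0), np.float64(94.0)), (242, np.float64(-15.0), np.float64(23.0), np.float64(92.0)), (252, np.float64(-15.0), np.float64(18.0), np.float64(92.0)), (262, np.float64(-15.0), np.float64(13.0), np.float64(93.0)), (272, np.float64(-15.0), np.float64(8.0), np.float64(91.0)), (282, np.float64(-15.0), np.float64(3.0), np.float64(92.0)), (292, np.float64(-15.0), np.float64(-2.0), np.float64(91.0)), (302, np.float64(-15.0), np.float64(-6.0), np.float64(90.0)), (312, np.float64(-15.0), np.float64(-11.0), np.float64(90.0)), (322, np.float64(-15.0), np.float64(-16.0), np.float64(91.0)), (332, np.float64(-15.0), np.float64(-21.0), np.float64(91.0)), 
[... 7794 characters left out ...]
0), np.float64(4.0), np.float64(52.0)), (292, np.float64(-15.0), np.float64(-1.0), np.float64(54.0)), (302, np.float64(-15.0), np.float64(-7.0), np.float64(52.0)), (312, np.float64(-15.0), np.float64(-13.0), np.float64(52.0)), (322, np.float64(-15.0), np.float64(-19.0), np.float64(52.0)), (332, np.float64(-15.0), np.float64(-25.0), np.float64(51.0)), (342, np.float64(-7.0), np.float64(-36.0), np.float64(18.0))]
in hole 93 -8.132503085880632 8.512745641937121
face slope [ 1.23525971e-04 -1.46528008e+01]
from [ 601.  -110.9  138.1] d [  3.7   0.5 -78.1] rv [-1.74  0.04 -0.14]
   [ 0.5  1.9 26. ] [-0.58  0.01 -0.05]
   [ 0.5  1.7 26. ] [-0.58  0.01 -0.05]
   [ 0.5  1.4 26. ] [-0.58  0.01 -0.05]
```

```bash
python3 -c "
from h import *
plan([604.3,-109.8,62],73,3)"
```

```text
from [ 601.  -110.9  138.1] d [  3.3   1.1 -76.1] rv [-1.74  0.04 -0.14]
   [ 0.7  1.7 25.3] [-0.58  0.01 -0.05]
   [ 0.7  1.5 25.3] [-0.58  0.01 -0.05]
   [ 0.7  1.2 25.3] [-0.58  0.01 -0.05]
```

Emit:
jog_arm(moves="0.5 2 25 -0.6 0 0 15; 0.5 1.5 25 -0.6 0 0 15; 0.5 1.5 22 -0.6 0 0 15; 0 0 0 0 0 0 15; 0 0 0 0 0 0 15")

```text
t: 6.25
ee_pos: [599.9, -107.0, 61.1]
orientation: [-3.136, -0.0, 1.275]
ft_force: [0.6, 0.7, -2.6]
width: 0.241
```

```bash
python3 -c "
from h import *
plan([604.3,-109.8,58],73,1);print(r.sense()['ft_force'])"
```

```text
from [ 599.9 -107.    61.1] d [ 4.4 -2.8 -3.1] rv [-0.34 -0.01  0.05]
   [-1.4  5.1  3.1] [-0.34 -0.01  0.05]
[ 0.58454881  0.679641   -2.6248527 ]
```

Emit:
jog_arm(moves="-1 5 3 -0.3 0 0 15; 0 0 0 0 0 0 15; 0 0 0 0 0 0 15")

```text
t: 6.62
ee_pos: [606.2, -109.9, 60.7]
orientation: [3.138, -0.0, 1.275]
ft_force: [0.5, 0.0, -3.3]
width: 0.246
```

```bash
cat >> h.py <<'E'
def st(z=58.1,u=73,o=(644.1,20.3)):
    s=r.sense();p=s['ee_pos'];a=np.radians(u);b=np.array([np.cos(a),np.sin(a)]);n=np.array([-b[1],b[0]])
    R=Ro.from_euler('xyz',s['orientation']); e=np.degrees((R.inv()*Ro.from_euler('xyz',[np.pi,0,a])).as_rotvec())
    q=p[:2]-np.array(o); F=s['ft_force']
    print('t',round(s['t'],2),'X',(q@b).round(2),'dYtool(need)',(q@n).round(2),'dZtool(need)',(p[2]-z).round(2),'rot need',e.round(2),'F along/across/z',(F[:2]@b).round(1),(F[:2]@n).round(1),F[2].round(1),'w',round(s['width'],3))
E
python3 -c "
from h import *
st()"
```

```text
t 6.62 X -135.64 dYtool(need) -1.82 dZtool(need) 2.65 rot need [ 0.21 -0.01  0.07] F along/across/z 0.2 -0.4 -3.3 w 0.246
```

Emit:
jog_arm(moves="0 -1 2 0.2 0 0 15; 0 -0.5 0.5 0 0 0 15; 0 0 0 0 0 0 15")

```text
t: 7.0
ee_pos: [605.0, -109.6, 58.6]
orientation: [3.141, -0.0, 1.275]
ft_force: [0.3, -0.4, -2.3]
width: 0.242
```

```bash
python3 -c "
from h import *
st()"
```

```text
t 7.0 X -135.7 dYtool(need) -0.59 dZtool(need) 0.55 rot need [ 0.05 -0.01  0.06] F along/across/z -0.3 -0.4 -2.3 w 0.242
```

Emit:
jog_arm(moves="6 -0.3 0.4 0 0 0 15; 6 -0.2 0 0 0 0 15; 6 0 0 0 0 0 15; 5 0 0 0 0 0 15; 3 0 0 0 0 0 15; 0 0 0 0 0 0 15")

```text
t: 7.75
ee_pos: [612.6, -82.2, 58.1]
orientation: [3.141, -0.0, 1.276]
ft_force: [-0.3, -0.9, -2.4]
width: 0.245
```

```bash
python3 -c "
from h import *
st()"
```

```text
t 7.75 X -107.25 dYtool(need) 0.12 dZtool(need) 0.01 rot need [ 0.04 -0.02  0.11] F along/across/z -1.0 0.0 -2.4 w 0.245
```

Emit:
jog_arm(moves="2 0 0 0 0 0 15; 2 0 0 0 0 0 15; 2 0 0 0 0 0 15; 0 0 0 0 0 0 15")

```text
t: 8.25
ee_pos: [614.5, -76.8, 58.4]
orientation: [3.141, 0.0, 1.275]
ft_force: [-0.1, -0.2, -2.0]
width: 0.241
```

```bash
python3 -c "
from h import *
st()"
```

```text
t 8.25 X -101.51 dYtool(need) -0.08 dZtool(need) 0.27 rot need [0.05 0.02 0.08] F along/across/z -0.2 0.1 -2.0 w 0.241
```

Emit:
jog_arm(moves="2.5 0 0.2 0 0 0 15; 2.5 0 0 0 0 0 15; 2.5 0 0 0 0 0 15; 2.5 0 0 0 0 0 15; 0 0 0 0 0 0 15")

```text
t: 8.88
ee_pos: [617.9, -66.5, 58.6]
orientation: [3.14, -0.0, 1.275]
ft_force: [0.1, -0.4, -1.6]
width: 0.24
```

```bash
python3 -c "
from h import *
st()"
```

```text
t 8.88 X -90.69 dYtool(need) -0.34 dZtool(need) 0.49 rot need [ 0.09 -0.    0.07] F along/across/z -0.3 -0.2 -1.6 w 0.24
```

Smooth, with no measurable resistance. Continuing to the collar.

Emit:
jog_arm(moves="3 0 0.2 0 0 0 15; 3 0 0 0 0 0 15; 3 0 0 0 0 0 15; 3 0 0 0 0 0 15; 2 0 0 0 0 0 15; 2 0 0 0 0 0 15; 0 0 0 0 0 0 15")

```text
t: 9.75
ee_pos: [623.0, -50.2, 58.6]
orientation: [3.14, 0.0, 1.275]
ft_force: [-0.2, -0.4, -2.4]
width: 0.244
```

```bash
python3 -c "
from h import *
st()"
```

```text
t 9.75 X -73.6 dYtool(need) -0.44 dZtool(need) 0.52 rot need [0.1  0.01 0.08] F along/across/z -0.5 0.1 -2.4 w 0.244
```

Emit:
jog_arm(moves="1.5 0 0 0 0 0 15; 1.5 0 0 0 0 0 15; 1 0 0 0 0 0 15; 1 0 0 0 0 0 15")

```text
t: 10.25
ee_pos: [624.3, -46.0, 58.7]
orientation: [3.14, 0.002, 1.276]
ft_force: [-2.4, -4.5, -0.7]
width: 0.244
```

```bash
python3 -c "
from h import *
st()"
```

```text
t 10.25 X -69.19 dYtool(need) -0.46 dZtool(need) 0.58 rot need [0.09 0.12 0.08] F along/across/z -5.0 1.0 -0.7 w 0.244
```

The collar has met the face: 5 N along the axis at the expected depth. One small confirming push, then hold.

Emit:
jog_arm(moves="1 0 0 0 0 0 15; 0.7 0 0 0 0 0 15; 0.5 0 0 0 0 0 15")

```text
t: 10.62
ee_pos: [624.3, -46.0, 58.8]
orientation: [3.141, 0.006, 1.276]
ft_force: [-1.6, -5.1, -0.8]
width: 0.244
```

```bash
python3 -c "
from h import *
st()"
```

```text
t 10.62 X -69.21 dYtool(need) -0.46 dZtool(need) 0.68 rot need [0.05 0.36 0.09] F along/across/z -5.4 0.1 -0.8 w 0.244
```

Emit:
jog_arm(moves="-3 0 0 0 0.3 0 15; -8 0 0 0 0 0 15; -11 0 0 0 0 0 15; -12 0 0 0 0 0 15; -12 0 0 0 0 0 15; -12 0 0 0 0 0 15; -11 0 0 0 0 0 15; 0 0 0 0 0 0 15")

```text
t: 11.62
ee_pos: [602.6, -115.5, 57.6]
orientation: [3.141, -0.003, 1.274]
ft_force: [0.4, -0.6, -2.9]
width: 0.243
```

```bash
python3 -c "
from h import *
st()"
```

```text
t 11.62 X -141.98 dYtool(need) -0.03 dZtool(need) -0.48 rot need [ 0.03 -0.17 -0.01] F along/across/z -0.4 -0.6 -2.9 w 0.243
```

Emit:
jog_arm(moves="0 0 -15 0 0 0 15; 0 0 -35 0 0 0 15; 0 0 -40 0 0 0 15; 10 0 -8 0 0 0 15; 35 0 0 0 0 0 15; 42 0 0 0 0 0 15; 42 0 0 0 0 0 15; 42 0 0 0 0 0 15")

```text
t: 12.62
ee_pos: [653.1, 54.7, 159.4]
orientation: [-3.141, -0.005, 1.272]
ft_force: [0.5, 0.0, -2.9]
width: 0.245
```

```bash
python3 -c "
from h import *
st()"
```

```text
t 12.62 X 35.55 dYtool(need) 1.51 dZtool(need) 101.34 rot need [-0.03 -0.26 -0.1 ] F along/across/z 0.2 -0.5 -2.9 w 0.245
```

Emit:
jog_arm(moves="34 0.8 0 0 0 0 15; 20 0.5 0 0 0 0 15; 8 0 0 0 -0.2 0 15; 0 0 15 0 0 0 15; 0 0 32 0 0 0 15; 0 0 32 0 0 0 15; 0 0 10 0 0 0 15; 0 0 0 0 0 0 15")

```text
t: 13.62
ee_pos: [669.1, 115.8, 61.4]
orientation: [-3.134, 0.004, 1.273]
ft_force: [-0.3, 0.4, -3.2]
width: 0.244
```

```bash
python3 -c "
from h import *
st()"
```

```text
t 13.62 X 98.63 dYtool(need) 3.98 dZtool(need) 3.34 rot need [-0.45  0.21 -0.05] F along/across/z 0.3 0.4 -3.2 w 0.244
```

Emit:
jog_arm(moves="0 3 2 -0.3 0.2 0 15; 0 1 0.5 -0.1 0 0 15; 0 0 0 0 0 0 15")

```text
t: 14.0
ee_pos: [675.5, 113.9, 62.5]
orientation: [3.137, -0.002, 1.272]
ft_force: [-0.1, -0.6, -2.9]
width: 0.242
```

```bash
python3 -c "
from h import *
st()"
```

```text
t 14.0 X 98.72 dYtool(need) -2.66 dZtool(need) 4.37 rot need [ 0.28 -0.11 -0.1 ] F along/across/z -0.6 -0.1 -2.9 w 0.242
```

Emit:
jog_arm(moves="0 -0.5 1 0 0 0 15; 0 -0.5 1.5 0 0 0 15; 0 -0.5 1 0 0 0 15; 0 0 0 0 0 0 15; 0 0 0 0 0 0 15")

```text
t: 14.62
ee_pos: [674.6, 114.8, 59.9]
orientation: [3.135, -0.003, 1.273]
ft_force: [0.8, -0.0, -2.2]
width: 0.246
```

```bash
python3 -c "
from h import *
st()"
```

```text
t 14.62 X 99.27 dYtool(need) -1.5 dZtool(need) 1.8 rot need [ 0.38 -0.15 -0.07] F along/across/z 0.2 -0.8 -2.2 w 0.246
```

Emit:
jog_arm(moves="0 -0.7 1 0.2 -0.1 0 15; -3 -0.4 0.7 0.1 -0.1 0 15; -3 0 0 0 0 0 15; -1 0 0 0 0 0 15; 0 0 0 0 0 0 15")

```text
t: 15.25
ee_pos: [671.2, 107.8, 57.9]
orientation: [3.141, 0.001, 1.273]
ft_force: [0.9, -0.2, -3.5]
width: 0.247
```

```bash
python3 -c "
from h import *
st()"
```

```text
t 15.25 X 91.59 dYtool(need) -0.32 dZtool(need) -0.15 rot need [ 0.04  0.08 -0.07] F along/across/z 0.0 -0.9 -3.5 w 0.247
```

Emit:
jog_arm(moves="-2 0 -0.4 0 0 0 15; -2 0 -0.2 0 0 0 15; -1.5 0 0 0 0 0 15; -1 0 0 0 0 0 15; 0 0 0 0 0 0 15")

```text
t: 15.88
ee_pos: [669.2, 101.1, 58.8]
orientation: [3.141, 0.001, 1.273]
ft_force: [-0.5, 0.1, -2.8]
width: 0.245
```

```bash
python3 -c "
from h import *
st()"
```

```text
t 15.88 X 84.62 dYtool(need) -0.4 dZtool(need) 0.68 rot need [ 0.06  0.07 -0.08] F along/across/z -0.1 0.5 -2.8 w 0.245
```

Emit:
jog_arm(moves="-1 0 0 0 0 0 15; -1 0 0 0 0 0 15; -1 0 0 0 0 0 15; -0.7 0 0 0 0 0 15")

```text
t: 16.38
ee_pos: [668.6, 98.8, 59.2]
orientation: [3.14, -0.002, 1.273]
ft_force: [0.7, 3.6, -3.3]
width: 0.249
```

```bash
python3 -c "
from h import *
st()"
```

```text
t 16.38 X 82.21 dYtool(need) -0.47 dZtool(need) 1.11 rot need [ 0.1  -0.1  -0.08] F along/across/z 3.7 0.4 -3.3 w 0.249
```

Contact at the expected 4 mm depth. I'll build up the force step by step.

Emit:
jog_arm(moves="-1.5 0 0.2 0 0 0 15; -1.5 0 0 0 0 0 15")

```text
t: 16.62
ee_pos: [668.6, 98.6, 59.7]
orientation: [3.139, -0.008, 1.273]
ft_force: [1.0, 6.8, -2.1]
width: 0.244
```

```bash
python3 -c "
from h import *
st()"
```

```text
t 16.62 X 81.98 dYtool(need) -0.51 dZtool(need) 1.65 rot need [ 0.16 -0.43 -0.08] F along/across/z 6.8 1.1 -2.1 w 0.244
```

Emit:
jog_arm(moves="-2 0 0.3 0 -0.3 0 15; -2 0 0.3 0 -0.2 0 15; -2 0 0 0 -0.1 0 15")

```text
t: 17.0
ee_pos: [668.5, 98.5, 60.1]
orientation: [3.136, -0.009, 1.273]
ft_force: [1.8, 8.1, -5.1]
width: 0.245
```

```bash
python3 -c "
from h import *
st()"
```

```text
t 17.0 X 81.92 dYtool(need) -0.49 dZtool(need) 1.97 rot need [ 0.3  -0.51 -0.06] F along/across/z 8.2 0.6 -5.1 w 0.245
```

Emit:
jog_arm(moves="-2.4 0 0.4 0.1 -0.3 0 15; -2.4 0 0.3 0.1 -0.2 0 15; -2.4 0 0.3 0 -0.2 0 15; -2.4 0 0.3 0 -0.2 0 15")

```text
t: 17.5
ee_pos: [668.5, 98.5, 60.1]
orientation: [3.136, -0.012, 1.274]
ft_force: [3.2, 8.2, -3.9]
width: 0.242
```

```bash
python3 -c "
from h import *
st()"
```

```text
t 17.5 X 81.89 dYtool(need) -0.43 dZtool(need) 2.03 rot need [ 0.32 -0.68 -0.01] F along/across/z 8.8 -0.7 -3.9 w 0.242
```

Steady at about 9 N. I'll hold it over a full second.

Emit:
jog_arm(moves="-2.6 0 0.4 0 -0.3 0 15; -2.6 0 0.4 0 -0.3 0 15; -2.6 0 0.4 0 -0.3 0 15; -2.6 0 0.4 0 -0.3 0 15; -2.6 0 0.4 0 -0.3 0 15; -2.6 0 0.4 0 -0.3 0 15; -2.6 0 0.4 0 -0.3 0 15; -2.6 0 0.4 0 -0.3 0 15")

```text
t: 18.5
ee_pos: [668.4, 98.4, 60.1]
orientation: [3.128, -0.01, 1.276]
ft_force: [2.8, 9.7, -4.0]
width: 0.243
```

```bash
python3 -c "
from h import *
st()"
```

```text
t 18.5 X 81.82 dYtool(need) -0.41 dZtool(need) 2.0 rot need [ 0.8  -0.57  0.08] F along/across/z 10.1 0.1 -4.0 w 0.243
```

Emit:
jog_arm(moves="-2.6 0 0.4 0.2 -0.3 0 15; -2.6 0 0.4 0.2 -0.3 0 15; -2.6 0 0.4 0.1 -0.3 0 15; -2.6 0 0.4 0 -0.3 0 15; -2.6 0 0.4 0 -0.3 0 15; -2.6 0 0.4 0 -0.3 0 15")

```text
t: 19.25
ee_pos: [668.3, 98.4, 60.0]
orientation: [3.13, -0.008, 1.277]
ft_force: [2.7, 9.3, -3.7]
width: 0.243
```

```bash
python3 -c "
from h import *
st()"
```

```text
t 19.25 X 81.79 dYtool(need) -0.34 dZtool(need) 1.89 rot need [ 0.64 -0.48  0.14] F along/across/z 9.7 0.1 -3.7 w 0.243
```

The no-go end refuses: X stays at 81.8 with about 10 N on it. Now withdraw, lift and measure the gauge in the grip.

Emit:
jog_arm(moves="3 0 0 0.2 -0.2 0 15; 8 0 0 0.2 -0.2 0 15; 8 0 0 0 0 0 15; 0 0 -20 0 0 0 15; 0 0 -35 0 0 0 15; 0 0 -35 0 0 0 15; 0 0 -10 0 0 0 15; 0 0 0 0 0 0 15")

```text
t: 20.25
ee_pos: [673.8, 116.2, 166.2]
orientation: [3.136, 0.003, 1.277]
ft_force: [0.7, -0.9, -3.4]
width: 0.246
```

```bash
python3 - <<'E'
from h import *
st(); snap('wrist','w4'); d=dict(np.load('pics/w4.npz')); d['pose']=d['T_tool_cam']; T=cloud(d).reshape(-1,3)
g=T[(abs(T[:,1])<18)&(T[:,2]<3)&(T[:,2]>-45)&(abs(T[:,0])<110)]
for x in (-26,-22,20,30,40,48,50,52,54,56,58,66,74,82,84,86,88,90):
    q=g[(g[:,0]>=x)&(g[:,0]<x+2)]
    if len(q)>4: print(x+1,len(q),'ymid',(q[:,1].min()+q[:,1].max()).round(1)/2,'ztop',np.percentile(q[:,2],5).round(1))
plan([448,-3,150],87.6,10)
E
```

```text
t 20.25 X 100.42 dYtool(need) -0.36 dZtool(need) 108.08 rot need [0.3  0.17 0.16] F along/across/z -0.7 -0.9 -3.4 w 0.246
-25 215 ymid 0.05 ztop -29.5
-21 224 ymid 0.2 ztop -29.3
21 286 ymid 0.2 ztop -29.4
31 313 ymid 0.2 ztop -29.3
41 332 ymid 0.35 ztop -29.3
49 263 ymid 0.35 ztop -29.5
51 392 ymid 0.15 ztop -33.6
53 544 ymid 0.3 ztop -33.8
55 721 ymid 0.4 ztop -32.9
57 383 ymid 0.65 ztop -29.0
59 399 ymid 0.35 ztop -29.2
67 418 ymid 0.35 ztop -29.2
75 435 ymid 0.2 ztop -29.3
83 472 ymid 0.6 ztop -29.1
85 476 ymid 0.55 ztop -29.1
87 433 ymid 0.5 ztop -29.0
89 91 ymid 0.75 ztop -27.9
from [673.7 116.2 165.6] d [-225.7 -119.2  -15.6] rv [  0.24   0.22 -14.43]
   [-17.9 -18.2   1.5] [ 0.02  0.02 -1.44]
   [-17.5 -18.6   1.5] [ 0.02  0.02 -1.44]
   [-17.  -19.    1.5] [ 0.02  0.02 -1.44]
   [-16.5 -19.5   1.5] [ 0.02  0.02 -1.44]
   [-16.  -19.9   1.5] [ 0.02  0.02 -1.44]
   [-15.5 -20.3   1.5] [ 0.02  0.02 -1.44]
   [-15.  -20.6   1.5] [ 0.02  0.02 -1.44]
   [-14.5 -21.    1.6] [ 0.02  0.02 -1.44]
   [-14.  -21.4   1.6] [ 0.02  0.02 -1.44]
   [-13.4 -21.7   1.6] [ 0.02  0.02 -1.44]
```

Emit:
jog_arm(moves="-18 -18 1 0 0 -1.5 15; -18 -19 1 0 0 -1.5 15; -17 -19 1 0 0 -1.5 15; -16 -19 0 0 0 -1.5 15; -16 -20 0 0 0 -1.5 15; -15 -20 0 0 0 -1.5 15; -15 -20 0 0 0 -1.4 15; -14 -21 0 0 0 -1.4 15")

```text
t: 21.3
ee_pos: [481.4, 17.9, 147.7]
orientation: [-3.12, 0.006, 1.491]
ft_force: [0.2, -0.3, -3.2]
width: 0.244
```

```bash
python3 -c "
from h import *
plan([448,-4,90],87.6,4)"
```

```text
from [481.4  17.9 147.7] d [-33.4 -21.9 -57.7] rv [-1.25  0.34 -2.19]
   [-6.  -7.6 14.6] [-0.31  0.09 -0.55]
   [-6.  -7.7 14.6] [-0.31  0.09 -0.55]
   [-5.9 -7.9 14.5] [-0.31  0.09 -0.55]
   [-5.9 -8.  14.5] [-0.31  0.09 -0.55]
```

Emit:
jog_arm(moves="-5 -7 10 -0.3 0.1 -0.5 15; -5 -7 14 -0.3 0.1 -0.5 15; -5 -6 14 -0.3 0.1 -0.5 15; -3 -3 5 -0.2 0 -0.3 15; 0 0 0 0 0 0 15; 0 0 0 0 0 0 15")

```text
t: 22.05
ee_pos: [452.9, 0.9, 98.1]
orientation: [-3.134, -0.001, 1.523]
ft_force: [-0.9, 0.2, -3.7]
width: 0.244
```

```bash
python3 -c "
from h import *
plan([448,-4,80],87.6,1)"
```

```text
from [452.9   0.9  98.1] d [ -4.9  -4.9 -18.1] rv [-0.42 -0.04 -0.37]
   [-5.1 -4.5 18.1] [-0.42 -0.04 -0.37]
```

Emit:
jog_arm(moves="-2 -2 6 -0.2 0 -0.2 15; -2 -1.5 10 -0.2 0 -0.2 15; -1 -0.5 10 0 0 0 15; 0 0 0 0 0 0 15; 0 0 0 0 0 0 15")

```text
t: 22.68
ee_pos: [449.3, -4.1, 71.1]
orientation: [3.14, -0.001, 1.53]
ft_force: [0.7, -0.5, -3.6]
width: 0.244
```

```bash
python3 -c "
from h import *
plan([447.8,-4,39],87.6,1)"
```

```text
from [449.3  -4.1  71.1] d [ -1.5   0.1 -32.1] rv [ 0.09 -0.03  0.09]
   [ 0.  -1.6 32.1] [ 0.09 -0.03  0.09]
```

Aligned over the rest. Lowering.

Emit:
jog_arm(moves="0 -0.7 8 0 0 0 15; 0 -0.3 8 0 0 0 15; 0 0 7 0 0 0 15; 0 0 4 0 0 0 15; 0 0 2 0 0 0 15; 0 0 0 0 0 0 15; 0 0 0 0 0 0 15")

```text
t: 23.55
ee_pos: [448.7, -4.0, 40.4]
orientation: [3.139, -0.001, 1.531]
ft_force: [0.1, -0.6, -3.3]
width: 0.245
```

```bash
python3 -c "
from h import *
plan([447.8,-4,39],87.6,1);print(r.sense()['ft_force'])"
```

```text
from [448.7  -4.   40.4] d [-0.9  0.  -1.4] rv [ 0.13 -0.03  0.09]
   [ 0.  -0.9  1.4] [ 0.13 -0.03  0.09]
[ 0.06757983 -0.62626577 -3.27322974]
```

Emit:
jog_arm(moves="0 -0.6 0.8 0 0 0 15; 0 -0.3 0.8 0 0 0 15; 0 0 0.8 0 0 0 15; 0 0 0.5 0 0 0 15; 0 0 0 0 0 0 15")

```text
t: 24.18
ee_pos: [448.2, -4.1, 39.1]
orientation: [3.139, -0.0, 1.531]
ft_force: [-2.0, 0.6, -0.9]
width: 0.243
```

```bash
python3 -c "
from h import *
plan([447.8,-4,39],87.6,1);print(r.sense()['ft_force'])"
```

```text
from [448.2  -4.1  39.1] d [-0.4  0.1 -0.1] rv [ 0.14 -0.02  0.1 ]
   [ 0.1 -0.4  0.1] [ 0.14 -0.02  0.1 ]
[-2.02687695  0.5920961  -0.9120677 ]
```

Seated: the weight has come off the wrist. Releasing and rising straight up.

Emit:
jog_arm(moves="0 0 0 0 0 0 40; 0 0 0 0 0 0 85; 0 0 0 0 0 0 85; 0 0 0 0 0 0 85; 0 0 -10 0 0 0 85; 0 0 -30 0 0 0 85; 0 0 -40 0 0 0 85; 0 0 -40 0 0 0 85")

```text
t: 25.18
ee_pos: [446.7, -3.9, 161.1]
orientation: [-3.142, -0.001, 1.53]
ft_force: [0.5, -0.2, -0.1]
width: 1.0
```

Emit:
jog_arm(moves="0 0 -40 0 0 0 85; 0 0 0 0 0 0 85; 0 0 0 0 0 0 85")

```text
t: 25.55
ee_pos: [448.6, -4.3, 208.1]
orientation: [3.132, 0.0, 1.531]
ft_force: [0.2, 0.7, -0.5]
width: 0.998
```

```bash
python3 - <<'E'
from h import *
snap('wrist','w5'); d=dict(np.load('pics/w5.npz')); d['pose']=wpose(d); W=cloud(d)
p=W.reshape(-1,3); g=p[(p[:,2]>57)&(p[:,2]<76)&(abs(p[:,0]-448)<20)&(abs(p[:,1])<100)]
for y in(-66,-52,-30,-12,0,24,42,48,60,78):
    q=g[(g[:,1]>=y)&(g[:,1]<y+6)]
    if len(q)>3: print(y+3,len(q),'mid',((q[:,0].min()+q[:,0].max())/2).round(1),'z95',np.percentile(q[:,2],95).round(1))
print('y ext',np.percentile(g[:,1],[.5,99.5]))
b=p[(p[:,2]>6)&(p[:,2]<14)&(abs(p[:,0]-448)<60)&(abs(p[:,1]+5)<80)]; print('restbase',cv2.minAreaRect(b[:,:2].astype(np.float32)))
s=r.sense();print(s['ee_pos'],s['qd'].round(3),s['ft_force'])
E
```

```text
-63 190 mid 445.8 z95 71.0
-49 149 mid 445.9 z95 68.4
-27 163 mid 447.3 z95 68.6
-9 169 mid 448.0 z95 68.6
3 170 mid 448.5 z95 68.7
27 195 mid 449.5 z95 68.5
45 217 mid 450.4 z95 72.2
51 265 mid 451.0 z95 72.3
63 221 mid 451.0 z95 68.4
81 225 mid 452.2 z95 68.2
y ext [-72.64792842  83.28789637]
restbase ((448.1200866699219, -6.362781524658203), (110.44654083251953, 70.06175994873047), 87.35627746582031)
[448.85692884  -4.31667595 208.27963896] [ 0.     0.009  0.009  0.001 -0.002  0.002] [ 0.91767952 -0.30568797  0.1726169 ]
```

View pics/w5.png

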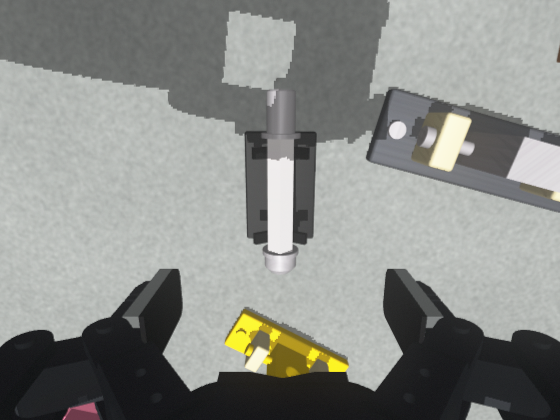

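The gauge lies in its Vs (handle spans (282,140) to (280,250)), and the fingers are clear. Handle middle ≈(448.2,-4) against the rest centre (448.1,-6.4). Its height and angle match the start.

```bash
python3 -c "
from h import *
r.sign_off(); print(r.sense()['t'])"
```

```text
the job is handed in; nothing more can be done
the job is handed in; nothing more can be done
```

The bore check is done and the job is handed in at about 25.6 s of the 72 s allowed. The sign-off gives no verdict, so the results below are my own readings.

- **Go end:** It slid in from the vise's -x side without noticeable resistance. The collar met the face at about 5 N, at the expected depth, and a further push moved it no deeper.
- **No-go end:** I drew the go end out, carried the gauge over the block and pressed the no-go nose in from the other side. It stopped about 4 mm deep and refused, at 8 to 10 N for roughly 2 s. The tool tilted less than 1° and rose about 2 mm during the press. No force reading between moves went above about 10 N.
- **Back in the rest:** The gauge is released and lies about 2 to 3 mm from the rest's centre. Its axis is within about 0.5° of the rest's and its height is as at the start. The fingers are clear of it.

None of my checks failed or disagreed. I did not re-measure the bystanders at the end, but the arm stayed clear of them and I saw no unexpected contact.

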